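Bed down a pump cover with four wing nuts in cross order

TASK

Tighten the four wing nuts on the pump's cover plate, about a half turn clockwise each, in cross order: first the nut beside the brass outlet elbow, then the one diagonally opposite, then the other two, finishing each nut before you start the next. Turn each until you feel it come up firm, without forcing it, so that the plate beds down evenly; leave the other things on the bench alone and let go of the pump.

Things in the scene. Friction and masses are not known exactly. Their poses are not given: they have to be found in the camera images.
- pump: gear pump fixed to the bench: blue base 360 x 240 x 12 mm, grey square housing 150 x 150 mm up to 85 mm above the bench, motor lying on its +x side (top 100 mm high), brass outlet elbow on its +y side (80 mm high) next to nut_a. Origin on the bench below the centre of the cover plate; z up
- plate: steel cover plate 124 x 124 x 14 mm with a low round boss (radius 20, 8 mm high) in the middle, on a springy gasket. Origin: centre of its underside (93 mm above the bench at the start), z up. The nuts bring it down 1.5 mm onto the hard seat of the housing
- nut_a: FIRST nut, at pump x -42, y +42 mm, next to the elbow. All nuts: dark steel wing (flat bar) 56 mm long (own x), 10 thick (own y), 22 tall, on a hub of 20 mm diameter. Origin on the nut's axis; the wing spans 8 mm below to 14 mm above it; the plate's top is 22 mm below it. z up; the axis stays in place
- nut_b: wing nut at pump x +42, y -42 mm, diagonally opposite nut_a: the SECOND to tighten. Neighbouring nut axes are 84 mm apart
- nut_c: wing nut at pump x +42, y +42 mm: third or fourth
- nut_d: wing nut at pump x -42, y -42 mm: third or fourth
- turn_a (a joint): turn of nut_a, rad: grows as it tightens (clockwise from above), starts near 0 (+-0.15), lowers the nut 0.95 mm per rad. Running free it takes about 0.1 N m while it turns (less is felt by a hand holding still). Somewhere between 2.0 and 3.3 rad, different for each nut and not to be seen, it comes up firm: the moment then climbs about 1 N m per rad
- turn_b (a joint): the same for nut_b. For every nut: stop when it takes about 0.2 to 0.35 N m; below 0.16 it is slack, above 0.5 overtightened. On release it springs back a little and stays there. A nut can be turned with its wing pinched, or by pushing one end of the wing round with shut fingers (18 N at 15 mm from the axis is 0.27 N m)
- turn_c (a joint): the same for nut_c
- turn_d (a joint): the same for nut_d
- spanner: open spanner 150 mm lying on the pump's base along its -y edge: leave it alone
- washer: steel washer of 30 mm diameter on the pump's base, on the side towards the robot: leave it alone
- oil: white oil bottle on the bench: leave it alone
- fitting: brass pipe fitting on the bench
- beaker: glass beaker on the bench
- driver: screwdriver on the bench
- shank_a: threaded shank of nut_a, unseen in the housing under it; the contact force on it is the load of the thread, about 1 N for each 0.01 N m above the free-running moment
- shank_b: threaded shank of nut_b, unseen in the housing under it; the contact force on it is the load of the thread, about 1 N for each 0.01 N m above the free-running moment
- shank_c: threaded shank of nut_c, unseen in the housing under it; the contact force on it is the load of the thread, about 1 N for each 0.01 N m above the free-running moment
- shank_d: threaded shank of nut_d, unseen in the housing under it; the contact force on it is the load of the thread, about 1 N for each 0.01 N m above the free-running moment

How it is judged:
On the way, in this order (a step that is already met when the one before it is completed fails the run):
1. the nut beside the outlet elbow (nut_a) is tight, the others not begun (contact force between shank_a and anything else above 5 N and value of joint turn_a above 1.5 rad and value of joint each of turn_b, turn_c, turn_d below 0.8 rad), for 0.2 s.
2. the diagonally opposite nut (nut_b) is tight too, the other two not begun (contact force between each of shank_a, shank_b and anything else above 5 N and value of joint each of turn_a, turn_b above 1.5 rad and value of joint each of turn_c, turn_d below 0.8 rad), for 0.2 s.
3. a third nut is tight, the fourth not begun (contact force between each of shank_a, shank_b and anything else above 5 N and value of joint each of turn_a, turn_b above 1.5 rad and (((contact force between shank_c and anything else above 5 N and value of joint turn_c above 1.5 rad) and value of joint turn_d below 0.8 rad) or ((contact force between shank_d and anything else above 5 N and value of joint turn_d above 1.5 rad) and value of joint turn_c below 0.8 rad))), for 0.2 s.
4. the fourth nut is tight (contact force between each of shank_a, shank_b, shank_c, shank_d and anything else above 5 N and value of joint each of turn_a, turn_b, turn_c, turn_d above 1.5 rad), for 0.2 s.
At the end, for the whole second after the job is handed in: The thread of each of the four nuts carries more than 5 N, the plate is down on its seat (underside below 92 mm) and level within 0.01 rad, the nuts are at rest (contact force between each of shank_a, shank_b, shank_c, shank_d and anything else above 5 N and z of plate in the frame of pump below 0.092 m and angle between plate's own z axis and vertical below 0.01 rad and velocity of joint each of turn_a, turn_b, turn_c, turn_d below 0.05 rad/s); the robot touches nothing.
It fails at once if a nut was overtightened (load of its thread above 40 N, about 0.5 N m on the wing while turning) (contact force between any of shank_a, shank_b, shank_c, shank_d and anything else above 40 N).
It fails at once if the hand pressed hard on the cover plate (more than 25 N) (contact force between the fingers and plate above 25 N).
It fails at once if a bystander was moved more than 30 mm (distance of any of spanner, washer, oil, fitting, beaker, driver from where it was at the start of the episode above 0.03 m).
It also fails if it takes over 72 s, if anything falls off the work surface, if the arm or the gripper's body presses on something with over 40 N, if the wrist force passes 120 N, or if a joint passes its speed limit or range.

ROBOT

A 6-joint arm with a two-finger parallel gripper is mounted at the origin on the work surface. World frame = base frame: x ahead of the robot, y to its left, z up, the work surface at z = 0. Lengths are in m, angles in rad, forces in N, time in s.
With the tool pointing down it reaches from about 0.425 to 0.95 m from the base axis. Payload 3.5 kg.
Tool frame: the origin (TCP) lies on the centre line of the jaws, within the pads' length; the fingertips stand 14 mm ahead of it and the grasp point (between the pads) lies 5 mm behind it (ctrl.finger_overhang is the distance from the TCP to the fingertips, in m); z points along the fingers, y is the line along which they close (so a half turn about z gives the same grasp; the last joint's range is limited). The gripper opens to 85 mm and grips with 20 to 120 N. Pads are 22 mm wide; open, the fingers measure 114 mm over their backs; the gripper's body (76 mm by 85 mm) begins 54 mm behind the grasp point. The pads swing forward as they close: fully open they stand 13 mm farther back than shut.
Start: joints at [1.051, 0.286, 1.577, -0, 1.279, -0.15], TCP at [0.244, 0.629, 0.219] pointing down, gripper open.
Joint ranges: [-2.77, 2.77], [-0.9, 2.22], [0.21, 2.48], [-1.53, 4.67], [0.24, 2.81], [-2.84, 2.84]. Speed limits (rad/s): [2.79, 2.79, 3.14, 3.14, 3.14, 3.14].

INTERFACE

Orientations are given as a unit quaternion [x, y, z, w].
In Python, from plant import ctrl gives the robot as it stands.
- The arm moves only by the tool send_rows, never from a script. Its argument "moves" is text: rows parted by semicolons, each of 7 numbers parted by spaces: the turn, a rotation vector about the tool's x, y, z in units of 360 degrees (1.0 is 360 degrees), then the shift along the tool's x, y, z in units of 20 cm (1.0 is 20 cm), then the gripper's target within -1 to 1 (fully open at 1, half-way at 0, shut at -1). A call has 1 to 12 rows; each row is the pose to reach, as a shift and turn from the pose commanded when the call began, along the tool's axes at that moment, turning the shorter way round; what a row does not reach only later rows make up. A row lasts 1/8 s, in which the tool goes at most 62.5 mm and 10.7 degrees, less where a joint would pass 70% of its speed; a pose out of reach is approached as far as the arm can. A call with a number of a shift or a turn outside -1 to 1 is refused whole. A call with a gripper value outside its range is refused whole. The fingers move at their own pace and stop on an object; "newtons" is the grip in N (left out, the last holds). Time passes only in rows, so rows that repeat a pose let the fingers close. It gives the time, the measured TCP pose, the force, the opening and the grip force at its end, in the units of the state.
- ctrl.get_state(): the state, without advancing time (a new reading comes with each control period).
- ctrl.read_camera(name): name is "scene" or "top"; returns a dict with "image" (400x640x3 uint8, red, green, blue), "fovy" (degrees; the focal length in pixels is half the picture's height over the tangent of half this angle, whatever the lens; pixels are square), "cx", "cy" (the principal point, pixels), "distortion" ([k1, k2, p1, p2, k3] as OpenCV has them; the pictures are not rectified), "extrinsics" (4x4, takes a point from camera to world coordinates). Camera axes: x right, y up, looking along -z (the intrinsics and any distortion apply to the point x, -y, -z); pixel columns grow to the right and rows downward; lengths in m; the calibration is good to about 2 mm. A picture is of the moment at which its call begins. There is no depth.
- ctrl.sign_off(): hands the job in; it is judged then, once.
The state is a dict: "time": time; "qpos": joint angles; "dq": joint speeds; "joint_efforts": joint torques, N m; "eef_pos": TCP position; "tcp_rot": TCP orientation; "contact_force": force on the tool from outside, world axes, zero at the start; "wrist_torque": the same for the moment, N m; "opening": opening from 0.0 (shut) to 1.0 (fully open); "finger_force": force on a finger pad.
Only numpy, scipy, OpenCV 4.12 (cv2) and the standard library are available. Lean on these libraries where they do the work, as an engineer would, in place of code of your own. Each camera call takes 0.05 s, during which the arm holds its last target. There are 200 camera calls.

## Working session

There is one attempt and no reset: what is moved stays moved. The work goes in short steps, Python scripts to look and compute and a tool call to move; the robot and the scene stay as the last step left them, time stands still between calls to the robot, and variables do not carry over. Pictures are saved under pics/ and viewed, at most 10 in all, crops included, and the job is handed in when it is done.

Besides the shell and the picture viewer there is one more tool, called after "Request:" as name(argument=value, ...) on one line, values as JSON. send_rows: Moves the arm, as the interface text tells. Its arguments: {"type":"object","properties":{"moves":{"type":"string"},"newtons":{"type":"number"}},"required":["moves"]}

```bash
mkdir -p pics; ls
cat > h.py <<'E'
import numpy as np, cv2
from plant import ctrl
def cam(n):
    c=ctrl.read_camera(n); f=200/np.tan(np.radians(c['fovy'])/2)
    c['f']=f; c['K']=np.array([[f,0,c['cx']],[0,f,c['cy']],[0,0,1.]]); c['D']=np.array(c['distortion']); c['E']=np.array(c['extrinsics']); return c
def ray(c,px):
    p=cv2.undistortPoints(np.array(px,float).reshape(-1,1,2),c['K'],c['D']).reshape(-1,2)
    d=np.c_[p[:,0],-p[:,1],-np.ones(len(p))]@c['E'][:3,:3].T
    return c['E'][:3,3],d
def onz(c,px,z):
    o,d=ray(c,px); return o+d*((z-o[2])/d[:,2])[:,None]
def tri(c1,p1,c2,p2):
    o1,d1=ray(c1,p1);o2,d2=ray(c2,p2);r=[]
    for a,b in zip(d1,d2):
        s=np.linalg.lstsq(np.c_[a,-b],o2-o1,rcond=None)[0]; r.append((o1+a*s[0]+o2+b*s[1])/2)
    return np.array(r)
def proj(c,P):
    Ei=np.linalg.inv(c['E']); q=np.atleast_2d(P)@Ei[:3,:3].T+Ei[:3,3]; q=q*[1,-1,-1]
    return cv2.projectPoints(q,np.zeros(3),np.zeros(3),c['K'],c['D'])[0].reshape(-1,2)
E
python3 - <<'E'
from h import *
for n in('scene','top'):
    c=cam(n); cv2.imwrite(f'pics/{n}0.png',c['image'][:,:,::-1]); print(n,c['f'],c['cx'],c['cy'],c['D'],c['E'].round(3).tolist())
s=ctrl.get_state(); print(s, ctrl.finger_overhang)
E
```

```text
pics
scene 420.46669538621455 322.7395229035341 197.9771033037319 [-0.07299509  0.          0.          0.          0.        ] [[-0.498, -0.622, 0.605, 1.21], [0.867, -0.343, 0.362, 0.394], [-0.018, 0.704, 0.71, 0.915], [0.0, 0.0, 0.0, 1.0]]
top 414.6109981929739 319.0038392642302 196.14190871711855 [0.00274503 0.         0.         0.         0.        ] [[0.002, 0.99, -0.143, 0.366], [-1.0, 0.006, 0.028, 0.01], [0.029, 0.143, 0.989, 1.296], [0.0, 0.0, 0.0, 1.0]]
{'time': 0.1, 'qpos': array([ 1.05101248e+00,  2.87105415e-01,  1.57809230e+00, -8.87395809e-06,
        1.27858895e+00, -1.50032419e-01]), 'dq': array([-0.00156662, -0.00378155, -0.00338135,  0.00176053, -0.00089922,
        0.00061139]), 'joint_efforts': array([ 6.44873398e-04, -4.07299626e+01, -2.93697667e+01, -1.80658799e-04,
        3.45050408e-03,  6.23988370e-06]), 'eef_pos': array([0.24360574, 0.62881892, 0.21813323]), 'tcp_rot': array([ 1.83822996e-01,  9.82958749e-01, -1.03745194e-03, -3.56554708e-04]), 'contact_force': array([0.2542914 , 0.17824451, 0.53632685]), 'wrist_torque': array([-0.00194502, -0.06987862,  0.00742056]), 'finger_force': 0.0, 'opening': 0.9994892615176506} 0.014
```

View pics/scene0.png

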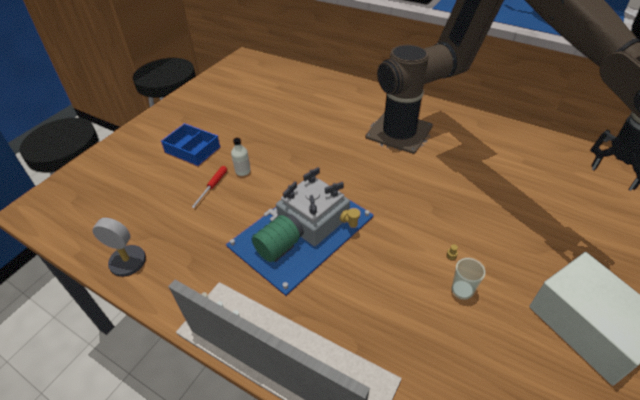

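View pics/top0.png

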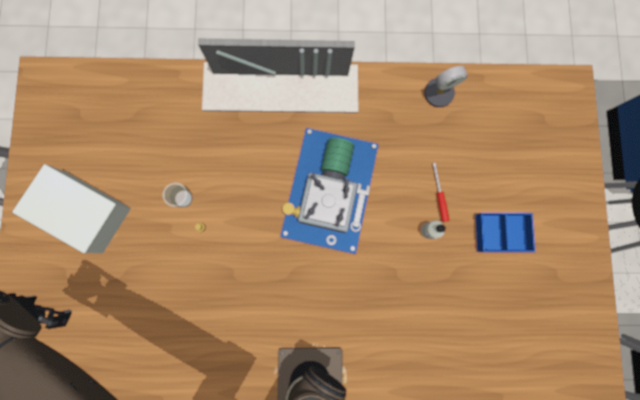

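Run:
```python
from h import *
t=cam('top');s=cam('scene')
a=cv2.resize(t['image'][165:245,275:385],None,fx=5,fy=5,interpolation=cv2.INTER_CUBIC)
b=cv2.resize(s['image'][160:250,265:375],None,fx=5,fy=5,interpolation=cv2.INTER_CUBIC)
h=max(a.shape[0],b.shape[0]); 
a=cv2.resize(a,(400,291));b=cv2.resize(b,(400,327))
o=np.zeros((330,800,3),np.uint8);o[:291,:400]=a;o[:327,400:]=b
cv2.imwrite('pics/z1.png',o[:,:,::-1])
for n,c,(y0,y1,x0,x1) in(('top',t,(170,235,295,365)),('scene',s,(165,220,275,350))):
    im=c['image'];m=(im.max(2)<75).astype(np.uint8);q=np.zeros_like(m);q[y0:y1,x0:x1]=m[y0:y1,x0:x1]
    k,l,st,ce=cv2.connectedComponentsWithStats(q)
    for i in range(1,k):
        if st[i,4]<12: continue
        ys,xs=np.nonzero(l==i);p=np.c_[xs,ys].astype(float);w,v=np.linalg.eigh(np.cov(p.T))
        print(n,st[i].tolist(),ce[i].round(1),np.sqrt(w).round(1),'zpl',onz(c,[ce[i]],.118).round(3).tolist())
# blue base colour outline in top
im=cv2.cvtColor(t['image'],cv2.COLOR_RGB2HSV);m=cv2.inRange(im,(100,120,60),(120,255,255));m[:,:270]=0;m[:,400:]=0
cs=max(cv2.findContours(m,0,2)[0],key=cv2.contourArea);r=cv2.minAreaRect(cs);bx=cv2.boxPoints(r)
P=onz(t,bx,.012);print(bx,P.round(3).tolist(),P.mean(0))
```

```text
top [323, 170, 5, 4, 13] [324.3 171.2] [0.9 1.4] zpl [[0.609, -0.039, 0.118]]
scene [304, 169, 15, 14, 114] [311.2 175.6] [2.5 4.3] zpl [[0.469, -0.085, 0.118]]
scene [284, 183, 13, 16, 100] [290.2 191.6] [2.1 4.5] zpl [[0.552, -0.102, 0.118]]
scene [325, 183, 18, 14, 125] [333.8 189.3] [2.6 4.7] zpl [[0.487, -0.003, 0.118]]
scene [310, 205, 6, 10, 37] [312.6 209.9] [1.6 2.4] zpl [[0.581, -0.014, 0.118]]
scene [331, 204, 18, 16, 65] [339.2 213.2] [1.2 6.7] zpl [[0.558, 0.052, 0.118]]
scene [278, 208, 10, 8, 25] [281.8 212.2] [1.1 3.2] zpl [[0.627, -0.08, 0.118]]
[[288.8588  203.6353 ]
 [305.56467 128.45882]
 [377.24704 144.38823]
 [360.54117 219.56471]] [[0.527, 0.067, 0.012], [0.77, 0.017, 0.012], [0.72, -0.213, 0.012], [0.479, -0.156, 0.012]] [ 0.62401154 -0.07135292  0.012     ]
```

View pics/z1.png

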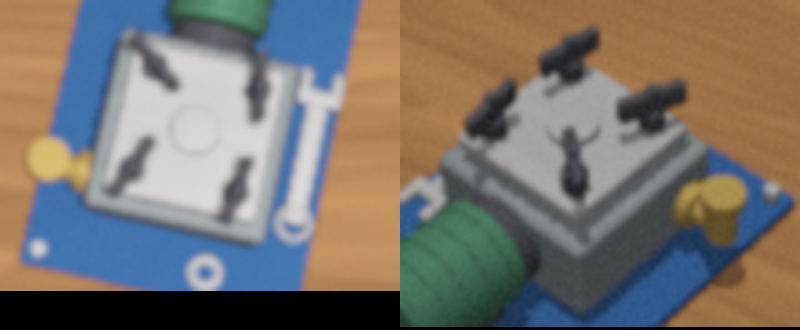

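Run:
```python
from h import *
t=cam('top');s=cam('scene')
g={'top':dict(a=(311.9,210.6),b=(345.7,189.2),c=(317.6,182.3),d=(339.9,217.3)),
 # scene crop factor 400/110
 'scene':dict(a=(265+652/3.636,160+100/3.636),b=(265+490/3.636-110,160+112/3.636),c=(265+573/3.636-110,160+160/3.636),d=(265+570/3.636-110,160+52/3.636))}
g['scene']['a']=(265+252/3.636,160+103/3.636)
C={};A={}
for n,c,R in(('top',t,11),('scene',s,10)):
    im=c['image'].max(2).astype(float);yy,xx=np.mgrid[:400,:640]
    for k,p in g[n].items():
        m=(np.hypot(xx-p[0],yy-p[1])<R); w=np.clip((125 if n=='top' else 75)-im,0,60)*m
        if n=='top':
            # keep the connected part at the nut
            l=cv2.connectedComponents((w>0).astype(np.uint8))[1]; h=[(l==i).sum() for i in range(1,l.max()+1)]
            near=[np.hypot(*(np.argwhere(l==i).mean(0)[::-1]-p)) if h[i-1]>8 else 99 for i in range(1,l.max()+1)]
            w=w*(l==1+int(np.argmin(near)))
        x=(w*xx).sum()/w.sum();y=(w*yy).sum()/w.sum();C[n,k]=(x,y)
        cov=np.array([[(w*(xx-x)**2).sum(),(w*(xx-x)*(yy-y)).sum()],[0,(w*(yy-y)**2).sum()]])/w.sum();cov[1,0]=cov[0,1]
        e,v=np.linalg.eigh(cov);L=2*np.sqrt(e[1]);q=onz(c,[(x,y)-v[:,1]*L,(x,y)+v[:,1]*L],.138);d=q[1]-q[0]
        print(n,k,np.round((x,y),1),np.sqrt(e).round(2),'wing ang deg',np.degrees(np.arctan2(d[1],d[0])).round(1)%180,onz(c,[(x,y)],.135).round(4)[0])
N='abcd'
P=tri(t,[C['top',k] for k in N],s,[C['scene',k] for k in N]);print(P.round(4))
u=np.array([[-42,42],[42,-42],[42,42],[-42,-42]])/1000.
for nm,Q in(('tri',P),('top',np.array([onz(t,[C['top',k]],.135)[0] for k in N]))):
    m=Q[:,:2].mean(0);D=Q[:,:2]-m;th=np.arctan2((u[:,0]*D[:,1]-u[:,1]*D[:,0]).sum(),(u*D).sum())
    Rm=np.array([[np.cos(th),-np.sin(th)],[np.sin(th),np.cos(th)]]);F=u@Rm.T+m
    print(nm,'centre',m.round(4),'yaw',np.degrees(th).round(2),'fit',F.round(4).tolist(),'res',(D+m-F).round(4).tolist())
```

```text
top a [310.2 211.1] [0.99 4.15] wing ang deg 145.0 [0.491  0.0015 0.135 ]
top b [345.  187.1] [1.16 4.91] wing ang deg 0.8000000000000114 [ 0.56   -0.0971  0.135 ]
top c [316.2 181.7] [1.07 4.64] wing ang deg 39.599999999999994 [ 0.5752 -0.0152  0.135 ]
top d [338.9 217.5] [0.97 4.12] wing ang deg 159.5 [ 0.4733 -0.0792  0.135 ]
scene a [333.9 189.4] [2.35 4.42] wing ang deg 154.4 [0.5028 0.0061 0.135 ]
scene b [290. 192.] [1.94 4.17] wing ang deg 7.4 [ 0.5675 -0.0916  0.135 ]
scene c [312.6 210.3] [1.47 2.44] wing ang deg 40.2 [ 0.5957 -0.0047  0.135 ]
scene d [311.3 175.8] [2.17 4.15] wing ang deg 170.7 [ 0.4852 -0.0747  0.135 ]
[[ 0.4924  0.0009  0.1238]
 [ 0.5611 -0.0972  0.1269]
 [ 0.579  -0.0156  0.1138]
 [ 0.4746 -0.0807  0.1239]]
tri centre [ 0.5268 -0.0482] yaw -11.56 fit [[0.494, 0.0014], [0.5595, -0.0977], [0.5763, -0.0154], [0.4772, -0.0809]] res [[-0.0016, -0.0005], [0.0016, 0.0005], [0.0027, -0.0002], [-0.0026, 0.0002]]
top centre [ 0.5249 -0.0475] yaw -11.42 fit [[0.492, 0.002], [0.5577, -0.097], [0.5744, -0.0147], [0.4754, -0.0804]] res [[-0.001, -0.0005], [0.0023, -0.0001], [0.0009, -0.0005], [-0.0021, 0.0011]]
```

Request:
send_rows(moves="0 0 0 -0.765 -0.825 0 -0.2; 0 0 0 -0.765 -0.825 0 -0.2; 0 0 0 -0.765 -0.825 0 -0.2; 0 0 0 -0.765 -0.825 0 -0.2", newtons=30)

```text
time: 0.8
eef_pos: [0.3275, 0.4179, 0.2194]
tcp_rot: [0.185, 0.983, -0.0, 0.0]
contact_force: [-0.2, -0.6, 0.3]
opening: 0.403
finger_force: 0.0
```

Request:
send_rows(moves="0 0 0 -0.765 -0.825 0 -0.2; 0 0 0 -0.765 -0.825 0 -0.2; 0 0 0 -0.765 -0.825 0 -0.2; 0 0 0 -0.765 -0.825 0 -0.2")

```text
time: 1.3
eef_pos: [0.4106, 0.2088, 0.2197]
tcp_rot: [0.185, 0.983, 0.0, 0.0]
contact_force: [0.5, 0.8, -0.6]
opening: 0.398
finger_force: 0.0
```

Request:
send_rows(moves="0 0 0.033 -0.765 -0.82 0 -0.2; 0 0 0.033 -0.765 -0.82 0 -0.2; 0 0 0.033 -0.765 -0.82 0 -0.2; 0 0 0.033 -0.765 -0.82 0 -0.2")

```text
time: 1.8
eef_pos: [0.494, 0.0001, 0.2197]
tcp_rot: [0.286, 0.958, -0.0, 0.0]
contact_force: [-0.5, 0.4, -0.3]
opening: 0.403
finger_force: 0.0
```

```bash
cat >> h.py <<'E'
NUT=dict(a=(.493,.0018),b=(.5585,-.0972),c=(.5752,-.0152),d=(.4762,-.0805))
from scipy.spatial.transform import Rotation as Ro
def go(xyz,phi):
    s=ctrl.get_state();R=Ro.from_quat(s['tcp_rot']).as_matrix();p=s['eef_pos']
    f=np.degrees(np.arctan2(R[1,1],R[0,1]));d=R.T@(np.array(xyz)-p)/.2
    print('t',s['time'],'pos',p.round(4),'phi',f.round(2),'tilt',R[:,2].round(4),'q',s['qpos'].round(2),'F',s['contact_force'].round(2),'M',s['wrist_torque'].round(3),'op',round(s['opening'],3),'ff',s['finger_force'])
    print('turn',round(((f-phi+180)%360-180)/360,4),'shift',d.round(4))
E
python3 -c "
from h import *
go((*NUT['a'],.148),57)"
```

```text
t 1.8 pos [4.940e-01 1.000e-04 2.197e-01] phi 56.78 tilt [ 8.e-04 -3.e-04 -1.e+00] q [-0.21 -0.12  2.01 -0.    1.25 -1.2 ] F [-0.47  0.39 -0.33] M [-0.05  -0.025  0.014] op 0.403 ff 0.0
turn -0.0006 shift [0.0093 0.004  0.3586]
```

Request:
send_rows(moves="0 0 0 0.01 0.004 0.2 -0.2; 0 0 0 0.01 0.004 0.368 -0.2; 0 0 0 0.01 0.004 0.368 -0.2; 0 0 0 0.01 0.004 0.368 -1; 0 0 0 0.01 0.004 0.368 -1; 0 0 0 0.01 0.004 0.368 -1; 0 0 0 0.01 0.004 0.368 -1", newtons=40)

```text
time: 2.68
eef_pos: [0.4925, 0.0046, 0.1466]
tcp_rot: [0.284, 0.959, 0.0, 0.001]
contact_force: [0.7, -0.5, 0.1]
opening: -0.001
finger_force: 0.0
```

```bash
python3 -c "
from h import *
go((*NUT['a'],.146),57)
c=cam('scene');cv2.imwrite('pics/g1.png',cv2.resize(c['image'][120:240,250:400],(750,600),interpolation=2)[:,:,::-1])"
```

```text
t 2.675 pos [0.4925 0.0046 0.1466] phi 56.94 tilt [ 1.3e-03 -3.0e-04 -1.0e+00] q [-0.2  -0.05  2.08 -0.    1.1  -1.19] F [ 0.71 -0.5   0.13] M [ 0.041 -0.011  0.016] op -0.001 ff 0.0
turn -0.0002 shift [-0.0099 -0.0105  0.0028]
```

View pics/g1.png

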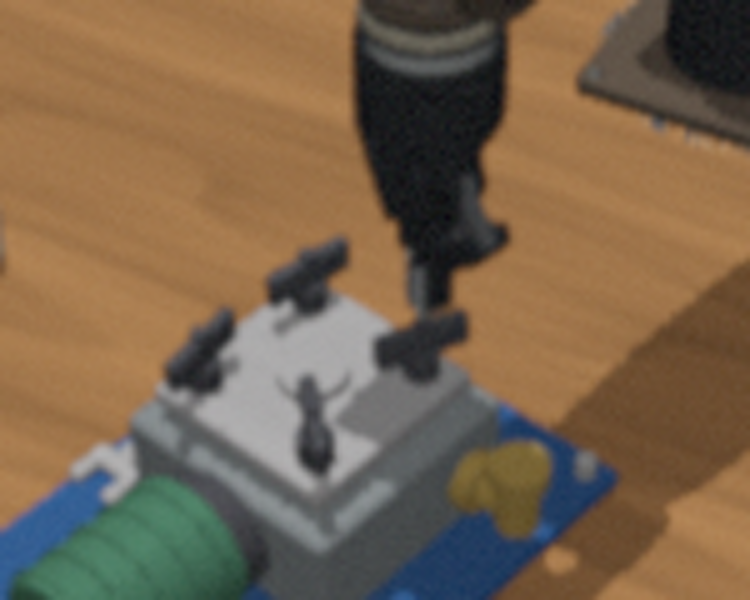

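Run:
```python
from h import *
t=cam('top');s=cam('scene')
for z in(.1325,.1466): print(z,proj(s,[(.4925,.0046,z)]),proj(t,[(.4925,.0046,z)]))
for k,v in NUT.items(): print(k,[(proj(s,[(*v,z)]).round(1).tolist(),proj(t,[(*v,z)]).round(1).tolist()) for z in(.105,.132,.143)])
print('base origin',proj(s,[(0,0,0)]),proj(t,[(0,0,0)]))
o=cv2.resize(t['image'][165:245,275:385],(600,436),interpolation=2);cv2.imwrite('pics/g2.png',o[:,:,::-1])
```

```text
0.1325 [[335.25737063 187.58226951]] [[309.08948596 210.66313135]]
0.1466 [[335.27403719 183.76220802]] [[309.11651739 210.11626969]]
a [([[334.2, 194.6]], [[310.0, 211.5]]), ([[334.3, 187.5]], [[310.1, 210.5]]), ([[334.3, 184.5]], [[310.1, 210.1]])]
b [([[290.9, 197.1]], [[344.1, 189.3]]), ([[290.1, 190.0]], [[344.9, 187.8]]), ([[289.8, 187.0]], [[345.3, 187.2]])]
c [([[313.5, 211.7]], [[316.0, 183.5]]), ([[313.2, 204.6]], [[316.2, 181.9]]), ([[313.1, 201.6]], [[316.3, 181.2]])]
d [([[311.6, 181.1]], [[338.5, 217.5]]), ([[311.3, 174.0]], [[339.2, 216.6]]), ([[311.1, 171.0]], [[339.5, 216.2]])]
base origin [[398.9324324  131.37936737]] [[309.51250244 380.68561579]]
```

View pics/g2.png

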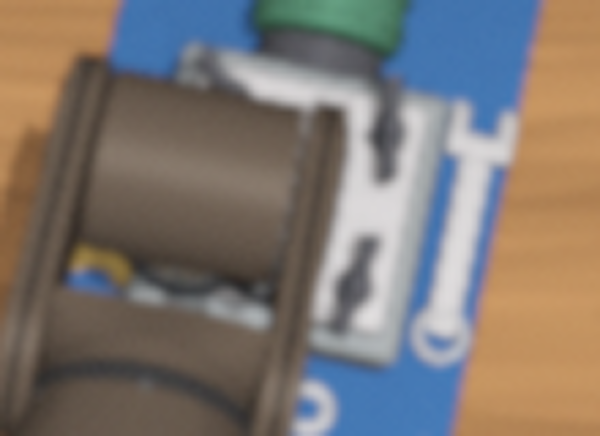

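Request:
send_rows(moves="0 0 0 0 0 0.015 -1; 0 0 0 0 0 0.015 -1")

```text
time: 3.08
eef_pos: [0.4918, 0.0047, 0.1423]
tcp_rot: [0.285, 0.959, -0.0, -0.0]
contact_force: [-0.5, 0.2, -0.3]
opening: 0.002
finger_force: 0.0
```

Request:
send_rows(moves="0 0 0 0 0 0.015 -1; 0 0 0 0 0 0.015 -1")

```text
time: 3.32
eef_pos: [0.4919, 0.0047, 0.1394]
tcp_rot: [0.285, 0.959, -0.0, -0.0]
contact_force: [0.2, 0.1, 0.4]
opening: 0.001
finger_force: 0.0
```

Run:
```python
from h import *
go((*NUT['a'],.14),57)
s=cam('scene');cv2.imwrite('pics/g3.png',cv2.resize(s['image'][160:210,305:365],(720,600),interpolation=0)[:,:,::-1])
```

```text
t 3.325 pos [0.4919 0.0047 0.1394] phi 56.93 tilt [-8.e-04  1.e-04 -1.e+00] q [-0.2  -0.04  2.09 -0.    1.09 -1.19] F [0.18 0.07 0.45] M [-0.002  0.03  -0.006] op 0.001 ff 0.0
turn -0.0002 shift [-0.0126 -0.0089 -0.0029]
```

View pics/g3.png

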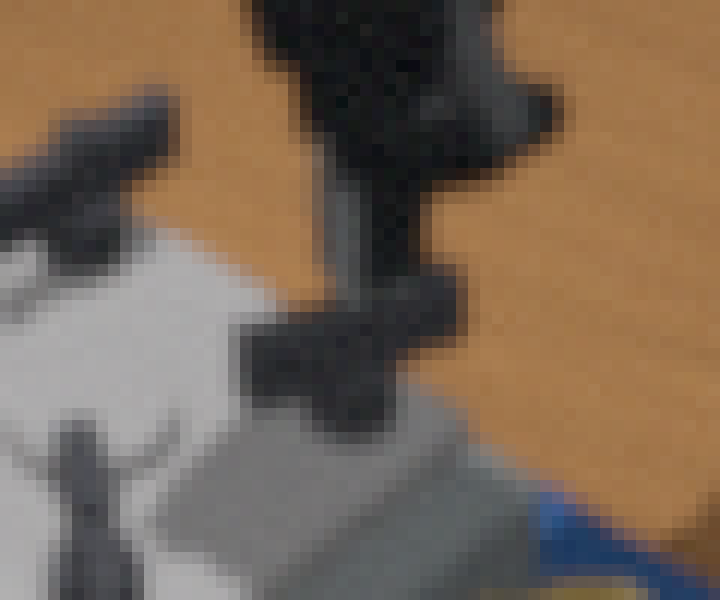

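Request:
send_rows(moves="0 0 0 0 0 0.015 -1; 0 0 0 0 0 0.015 -1")

```text
time: 3.62
eef_pos: [0.4919, 0.0047, 0.1365]
tcp_rot: [0.285, 0.959, -0.0, -0.0]
contact_force: [-0.6, 0.2, -0.4]
opening: -0.002
finger_force: 0.0
```

Request:
send_rows(moves="0 0 0 0 0 0.015 -1; 0 0 0 0 0 0.015 -1")

```text
time: 3.88
eef_pos: [0.4919, 0.0047, 0.1335]
tcp_rot: [0.285, 0.959, -0.0, -0.0]
contact_force: [0.5, 0.2, -0.3]
opening: -0.002
finger_force: 0.0
```

Run:
```python
from h import *
go((*NUT['a'],.14),57)
s=cam('scene');im=s['image'];cv2.imwrite('pics/g4.png',cv2.resize(im[160:210,305:365],(720,600),interpolation=2)[:,:,::-1])
```

```text
t 3.875 pos [0.4919 0.0047 0.1335] phi 56.93 tilt [-6.e-04  1.e-04 -1.e+00] q [-0.2  -0.03  2.09 -0.    1.08 -1.19] F [ 0.5   0.16 -0.3 ] M [ 0.001 -0.009 -0.001] op -0.002 ff 0.0
turn -0.0002 shift [-0.0125 -0.009  -0.0326]
```

View pics/g4.png

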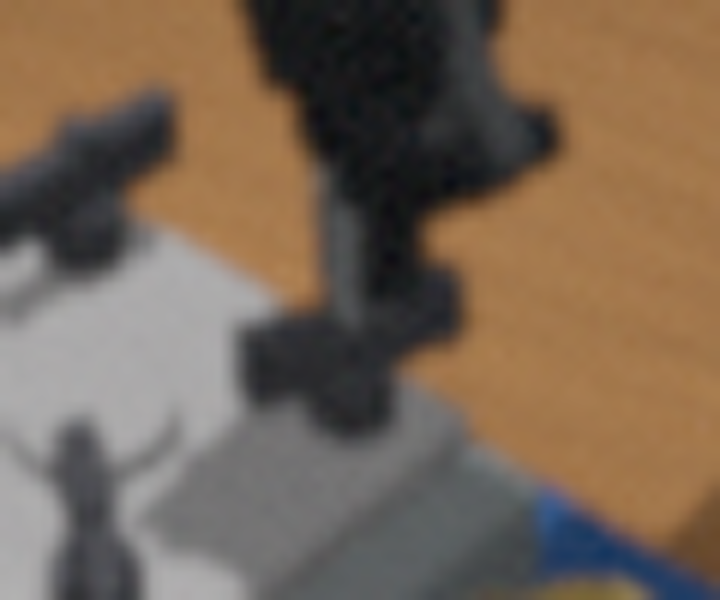

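Request:
send_rows(moves="0 0 0 0 0 0.01 -1; 0 0 0 0 0 0.01 -1")

```text
time: 4.18
eef_pos: [0.4921, 0.0046, 0.1317]
tcp_rot: [0.285, 0.959, -0.0, -0.0]
contact_force: [-0.1, -0.2, 0.9]
opening: 0.0
finger_force: 0.0
```

Request:
send_rows(moves="0 0 0 0 0 0.01 -1; 0 0 0 0 0 0.01 -1")

```text
time: 4.42
eef_pos: [0.4923, 0.0046, 0.1314]
tcp_rot: [0.284, 0.959, -0.0, -0.0]
contact_force: [-3.6, 0.5, 7.4]
opening: -0.002
finger_force: 3.7
```

Request:
send_rows(moves="0 0 0 0 0 0.01 -1; 0 0 0 0 0 0.01 -1")

```text
time: 4.68
eef_pos: [0.4924, 0.0046, 0.1311]
tcp_rot: [0.284, 0.959, -0.0, -0.001]
contact_force: [-7.5, 0.9, 15.1]
opening: -0.002
finger_force: 7.7
```

Request:
send_rows(moves="0 0 0 0 0 -0.07 -0.2; 0 0 0 0 0 -0.07 -0.2; 0 0 0 0.004 -0.006 -0.07 -0.2; 0 0 0 0.004 -0.006 0.01 -0.2; 0 0 0 0.004 -0.006 0.03 -0.2; 0 0 0 0.004 -0.006 0.03 -0.2")

```text
time: 5.42
eef_pos: [0.49, 0.0042, 0.1205]
tcp_rot: [0.285, 0.959, -0.0, -0.001]
contact_force: [-0.1, -0.3, 0.1]
opening: 0.397
finger_force: 0.0
```

```bash
python3 -c "
from h import *
go((*NUT['a'],.1225),57)"
```

```text
t 5.425 pos [0.49   0.0042 0.1205] phi 56.93 tilt [-2.6e-03  5.0e-04 -1.0e+00] q [-0.2  -0.02  2.1  -0.    1.05 -1.19] F [-0.1  -0.29  0.05] M [-0.001 -0.012  0.027] op 0.397 ff 0.0
turn -0.0002 shift [-0.0193 -0.0018 -0.0103]
```

Request:
send_rows(moves="0 0 0 -0.01 0 0 -1; 0 0 0 -0.01 0 0 -1; 0 0 0 -0.01 0 0 -1; 0 0 0 -0.01 0 0 -1", newtons=40)

```text
time: 5.92
eef_pos: [0.492, 0.0015, 0.1221]
tcp_rot: [0.284, 0.959, -0.002, -0.0]
contact_force: [-3.2, -4.6, 0.1]
opening: 0.099
finger_force: 41.3
```

```bash
python3 -c "
from h import *
go((*NUT['a'],.1225),57)"
```

```text
t 5.925 pos [0.492  0.0015 0.1221] phi 56.95 tilt [-0.0017 -0.0032 -1.    ] q [-0.2  -0.01  2.1  -0.    1.06 -1.19] F [-3.23 -4.63  0.09] M [-0.746  0.408 -0.108] op 0.099 ff 41.276389360427856
turn -0.0001 shift [-0.0032  0.0039 -0.0019]
```

Request:
send_rows(moves="0 0 0.03 0 -0.007 0 -1; 0 0 0.06 0 -0.007 0.002 -1; 0 0 0.09 0 -0.007 0.003 -1; 0 0 0.12 0 -0.007 0.004 -1; 0 0 0.15 0 -0.007 0.005 -1; 0 0 0.18 0 -0.007 0.006 -1; 0 0 0.21 0 -0.007 0.007 -1; 0 0 0.24 0 -0.007 0.008 -1; 0 0 0.27 0 -0.007 0.008 -1; 0 0 0.30 0 -0.007 0.009 -1; 0 0 0.30 0 -0.007 0.009 -1")

```text
time: 7.3
eef_pos: [0.4947, 0.0015, 0.1206]
tcp_rot: [0.943, 0.332, 0.004, 0.002]
contact_force: [7.5, -0.9, -6.0]
opening: 0.102
finger_force: 40.4
```

```bash
python3 -c "
from h import *
go((*NUT['a'],.1225),57)"
```

```text
t 7.3 pos [0.4947 0.0015 0.1206] phi -51.18 tilt [ 8.7e-03 -7.0e-04 -1.0e+00] q [-0.2  -0.01  2.1   0.    1.04  0.69] F [ 7.46 -0.89 -5.95] M [-0.01  -1.298  0.059] op 0.102 ff 40.41588485240936
turn -0.3005 shift [-0.0054 -0.0064 -0.0096]
```

Request:
send_rows(moves="0 0 0.016 0.006 0.005 0.005 -1; 0 0 0.032 0.006 0.005 0.005 -1; 0 0 0.032 0.006 0.005 0.005 -1")

```text
time: 7.68
eef_pos: [0.4949, 0.0012, 0.1202]
tcp_rot: [0.971, 0.237, 0.002, 0.001]
contact_force: [2.4, -0.9, 0.7]
opening: 0.099
finger_force: 41.3
```

```bash
python3 -c "
from h import *
go((*NUT['a'],.1225),57)"
```

```text
t 7.675 pos [0.4949 0.0012 0.1202] phi -62.53 tilt [ 0.0042 -0.0013 -1.    ] q [-0.2  -0.01  2.1  -0.    1.05  0.89] F [ 2.35 -0.89  0.73] M [-0.258 -0.394 -0.058] op 0.099 ff 41.30183458328247
turn -0.332 shift [-0.0069 -0.007  -0.0116]
```

Request:
send_rows(moves="0 0 0.016 0.002 0.002 0 -1; 0 0 0.028 0.002 0.002 0.001 -1")

```text
time: 7.92
eef_pos: [0.495, 0.001, 0.12]
tcp_rot: [0.989, 0.151, 0.001, 0.001]
contact_force: [1.0, -2.0, 3.1]
opening: 0.102
finger_force: 41.5
```

```bash
python3 -c "
from h import *
go((*NUT['a'],.1225),57)"
```

```text
t 7.925 pos [0.495 0.001 0.12 ] phi -72.67 tilt [ 0.0028 -0.0016 -1.    ] q [-0.2  -0.01  2.1  -0.    1.05  1.07] F [ 0.98 -2.    3.08] M [-0.281 -0.194  0.08 ] op 0.102 ff 41.47671103477478
turn -0.3602 shift [-0.0081 -0.0069 -0.0126]
```

Request:
send_rows(moves="0 0 0.016 0 -0.002 0.001 -1; 0 0 0.03 0 -0.002 0.001 -1")

```text
time: 8.18
eef_pos: [0.495, 0.0007, 0.1199]
tcp_rot: [0.998, 0.057, 0.002, 0.002]
contact_force: [1.6, -3.4, 3.3]
opening: 0.104
finger_force: 41.4
```

```bash
python3 -c "
from h import *
go((*NUT['a'],.1225),57)"
```

```text
t 8.175 pos [0.495  0.0007 0.1199] phi -83.46 tilt [ 0.0034 -0.0033 -1.    ] q [-0.2  -0.01  2.1  -0.    1.05  1.26] F [ 1.61 -3.41  3.35] M [-0.666 -0.294  0.104] op 0.104 ff 41.36948347091675
turn -0.3902 shift [-0.0094 -0.0067 -0.0132]
```

Request:
send_rows(moves="0 0 0.016 0 0.004 0.002 -1; 0 0 0.028 0 0.004 0.003 -1")

```text
time: 8.43
eef_pos: [0.4951, 0.0003, 0.1197]
tcp_rot: [1.0, -0.031, 0.001, 0.001]
contact_force: [0.4, -1.4, 4.6]
opening: 0.104
finger_force: 41.7
```

```bash
python3 -c "
from h import *
go((*NUT['a'],.1225),57)"
```

```text
t 8.425 pos [4.951e-01 3.000e-04 1.197e-01] phi -93.55 tilt [ 0.0029 -0.0019 -1.    ] q [-0.2  -0.01  2.1  -0.    1.05  1.43] F [ 0.36 -1.4   4.55] M [-0.434 -0.051  0.113] op 0.104 ff 41.71328365802765
turn -0.4182 shift [-0.0107 -0.0066 -0.0142]
```

Request:
send_rows(moves="0 0 0.014 0 0.002 0.002 -1; 0 0 0.026 0 0.002 0.003 -1")

```text
time: 8.68
eef_pos: [0.495, 0.0001, 0.1195]
tcp_rot: [0.994, -0.112, 0.001, 0.001]
contact_force: [-1.2, -1.4, 6.3]
opening: 0.106
finger_force: 42.0
```

```bash
python3 -c "
from h import *
go((*NUT['a'],.1225),57)"
```

```text
t 8.675 pos [4.950e-01 1.000e-04 1.195e-01] phi -102.9 tilt [ 0.0026 -0.0017 -1.    ] q [-0.2  -0.01  2.1  -0.    1.05  1.59] F [-1.22 -1.45  6.27] M [-0.336  0.182  0.132] op 0.106 ff 42.00253665447235
turn -0.4442 shift [-0.0116 -0.006  -0.0151]
```

Request:
send_rows(moves="0 0 0.01 -0.002 0 -0.004 -1; 0 0 0.02 -0.002 0 -0.004 -1")

```text
time: 8.93
eef_pos: [0.4949, -0.0001, 0.1195]
tcp_rot: [0.985, -0.174, 0.002, 0.001]
contact_force: [2.3, -2.9, 1.7]
opening: 0.101
finger_force: 41.4
```

```bash
python3 -c "
from h import *
go((*NUT['a'],.1225),57)"
```

```text
t 8.925 pos [ 4.949e-01 -1.000e-04  1.195e-01] phi -110.07 tilt [ 0.0041 -0.0024 -1.    ] q [-0.2  -0.01  2.1  -0.    1.05  1.72] F [ 2.33 -2.9   1.74] M [-0.477 -0.331  0.117] op 0.101 ff 41.36171579360962
turn -0.4641 shift [-0.0122 -0.0056 -0.0148]
```

Request:
send_rows(moves="0 0 0.012 0 0.003 0.002 -1; 0 0 0.024 0 0.003 0.002 -1")

```text
time: 9.18
eef_pos: [0.4948, -0.0003, 0.1194]
tcp_rot: [0.969, -0.248, 0.002, 0.0]
contact_force: [2.0, -1.4, 3.4]
opening: 0.101
finger_force: 41.6
```

```bash
python3 -c "
from h import *
go((*NUT['a'],.1225),57)"
```

```text
t 9.175 pos [ 4.948e-01 -3.000e-04  1.194e-01] phi -118.75 tilt [ 0.0041 -0.0015 -1.    ] q [-0.21 -0.01  2.1  -0.    1.05  1.87] F [ 2.02 -1.39  3.44] M [-0.28  -0.326  0.085] op 0.101 ff 41.569411754608154
turn -0.4882 shift [-0.013  -0.005  -0.0154]
```

Request:
send_rows(moves="0 0 0.012 0 0.002 0.001 -1; 0 0 0.024 0 0.002 0.001 -1")

```text
time: 9.43
eef_pos: [0.4947, -0.0005, 0.1194]
tcp_rot: [0.947, -0.32, 0.002, -0.0]
contact_force: [1.8, -1.7, 2.5]
opening: 0.096
finger_force: 41.7
```

```bash
python3 -c "
from h import *
go((*NUT['a'],.1225),57)"
```

```text
t 9.425 pos [ 0.4947 -0.0005  0.1194] phi -127.36 tilt [ 0.0043 -0.0014 -1.    ] q [-0.21 -0.01  2.1  -0.    1.05  2.02] F [ 1.81 -1.69  2.51] M [-0.22  -0.194  0.153] op 0.096 ff 41.65960907936096
turn 0.4879 shift [-0.0138 -0.0042 -0.0157]
```

Request:
send_rows(moves="0 0 0.006 0 0.001 0.001 -1; 0 0 0.012 0 0.001 0.001 -1")

```text
time: 9.68
eef_pos: [0.4946, -0.0006, 0.1193]
tcp_rot: [0.935, -0.355, 0.002, -0.0]
contact_force: [2.2, -0.8, 5.5]
opening: 0.102
finger_force: 42.0
```

```bash
python3 -c "
from h import *
go((*NUT['a'],.1225),57)"
```

```text
t 9.675 pos [ 0.4946 -0.0006  0.1193] phi -131.64 tilt [ 0.0043 -0.0013 -1.    ] q [-0.21 -0.01  2.1  -0.    1.05  2.09] F [ 2.17 -0.84  5.52] M [-0.22  -0.27   0.192] op 0.102 ff 41.97664260864258
turn 0.476 shift [-0.014  -0.0038 -0.0161]
```

Request:
send_rows(moves="0 0 0.007 0 0 0 -1; 0 0 0.014 0 0 0 -1")

```text
time: 9.93
eef_pos: [0.4945, -0.0007, 0.1193]
tcp_rot: [0.918, -0.396, 0.002, -0.0]
contact_force: [2.1, 0.6, 5.4]
opening: 0.101
finger_force: 42.0
```

```bash
python3 -c "
from h import *
go((*NUT['b'],.20),92)"
```

```text
t 9.925 pos [ 0.4945 -0.0007  0.1193] phi -136.67 tilt [ 0.004  -0.0017 -1.    ] q [-0.21 -0.01  2.1  -0.    1.05  2.18] F [2.13 0.6  5.45] M [-0.373 -0.138  0.264] op 0.101 ff 42.04562187194824
turn 0.3648 shift [ 0.5721  0.0976 -0.4016]
```

Request:
send_rows(moves="0 0 0 0 0 0 -0.2; 0 0 0 0 0 0 -0.2; 0 0 0 0 0 -0.2 -0.2; 0 0 -0.03 0.1 0.02 -0.4 -0.2; 0 0 -0.318 0.58 0.1 -0.4 -0.2; 0 0 -0.318 0.58 0.1 -0.4 -0.2; 0 0 -0.318 0.58 0.1 -0.4 -0.2; 0 0 -0.318 0.58 0.1 -0.4 -0.2; 0 0 -0.318 0.58 0.1 -0.4 -0.2; 0 0 -0.318 0.58 0.1 -0.4 -0.2; 0 0 -0.318 0.58 0.1 -0.4 -0.2; 0 0 -0.318 0.58 0.1 -0.4 -0.2")

```text
time: 11.42
eef_pos: [0.557, -0.0981, 0.1963]
tcp_rot: [0.905, 0.425, -0.001, -0.001]
contact_force: [-0.0, 0.3, 0.4]
opening: 0.4
finger_force: 0.0
```

Request:
send_rows(moves="0 0 -0.35 0 0 0 -0.2; 0 0 -0.35 0 0 0 -0.2; 0 0 -0.35 0 0 0 -0.2; 0 0 -0.35 0 0 0 -0.2; 0 0 -0.35 0 0 0 -0.2; 0 0 -0.35 0 0 0 -0.2; 0 0 -0.35 0 0 0 -0.2; 0 0 -0.35 0 0 0 -0.2; 0 0 -0.35 0 0 0 -0.2; 0 0 -0.35 0 0 0 -0.2")

```text
time: 12.68
eef_pos: [0.557, -0.098, 0.1963]
tcp_rot: [0.193, 0.981, 0.0, -0.001]
contact_force: [-0.5, -0.3, -0.2]
opening: 0.396
finger_force: 0.0
```

Run:
```python
from h import *
go((.5605,-.098,.1225),92)
s=cam('scene');t=cam('top');o=np.hstack([cv2.resize(i,(400,330),interpolation=2) for i in(t['image'][165:245,285:382],s['image'][160:240,265:362])])
cv2.imwrite('pics/h1.png',o[:,:,::-1])
```

```text
t 12.675 pos [ 0.557  -0.098   0.1963] phi 67.76 tilt [-0.0024  0.0011 -1.    ] q [-0.35  0.07  1.87  0.    1.21 -1.54] F [-0.53 -0.28 -0.21] M [-0.013  0.053 -0.001] op 0.396 ff 0.0
turn -0.0673 shift [-0.0173  0.0068  0.369 ]
```

View pics/h1.png

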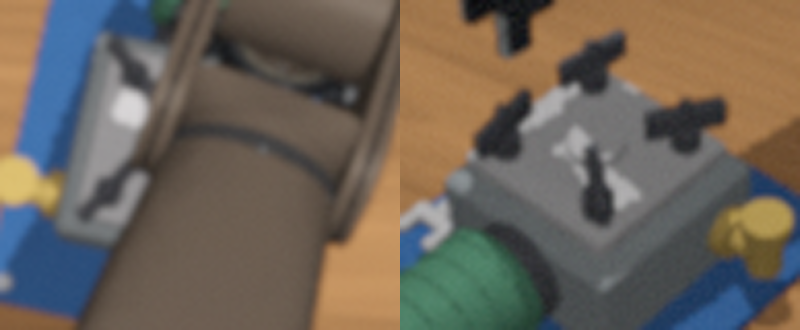

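Request:
send_rows(moves="0 0 -0.03 -0.017 0.007 0.1 -0.2; 0 0 -0.06 -0.017 0.007 0.2 -0.2; 0 0 -0.07 -0.017 0.007 0.3 -0.2; 0 0 -0.07 -0.017 0.007 0.369 -0.2; 0 0 -0.07 -0.017 0.007 0.369 -0.2; 0 0 -0.07 -0.017 0.007 0.369 -1; 0 0 -0.07 -0.017 0.007 0.369 -1; 0 0 -0.07 -0.017 0.007 0.369 -1; 0 0 -0.07 -0.017 0.007 0.369 -1")

```text
time: 13.9
eef_pos: [0.5623, -0.0994, 0.1248]
tcp_rot: [-0.022, 1.0, -0.001, 0.001]
contact_force: [0.4, -5.0, 1.0]
opening: 0.097
finger_force: 41.2
```

```bash
python3 -c "
from h import *
go((.5605,-.098,.1225),92)"
```

```text
t 13.9 pos [ 0.5623 -0.0994  0.1248] phi 92.55 tilt [ 0.0025 -0.0021 -1.    ] q [-0.35  0.16  1.91 -0.    1.07 -1.97] F [ 0.37 -4.98  1.02] M [-0.721 -0.126 -0.049] op 0.097 ff 41.15116596221924
turn 0.0015 shift [0.0088 0.0075 0.0112]
```

Request:
send_rows(moves="0 0 0.03 0 -0.007 0 -1; 0 0 0.06 0 -0.007 0.002 -1; 0 0 0.09 0 -0.007 0.003 -1; 0 0 0.12 0 -0.007 0.004 -1; 0 0 0.15 0 -0.007 0.005 -1; 0 0 0.18 0 -0.007 0.006 -1; 0 0 0.21 0 -0.007 0.007 -1; 0 0 0.24 0 -0.007 0.008 -1; 0 0 0.27 0 -0.007 0.009 -1; 0 0 0.30 0 -0.007 0.01 -1")

```text
time: 15.15
eef_pos: [0.5562, -0.1043, 0.1227]
tcp_rot: [0.793, 0.609, -0.009, -0.001]
contact_force: [-19.4, -13.4, 13.1]
opening: 0.099
finger_force: 42.5
```

```bash
python3 -c "
from h import *
go((.5605,-.098,.1225),92)"
```

```text
t 15.15 pos [ 0.5562 -0.1043  0.1227] phi -14.98 tilt [-0.0161 -0.0091 -0.9998] q [-0.36  0.16  1.92 -0.02  1.08 -0.09] F [-19.36 -13.42  13.09] M [-2.442  3.269  0.177] op 0.099 ff 42.545896768569946
turn -0.2972 shift [0.0362 0.0126 0.0005]
```

Request:
send_rows(moves="0 0 0 -0.014 -0.016 0.005 -0.55; 0 0 0 -0.014 -0.016 0.005 -0.55; 0 0 0 -0.014 -0.016 0.005 -0.55")

```text
time: 15.52
eef_pos: [0.5578, -0.1009, 0.1204]
tcp_rot: [0.792, 0.61, 0.0, -0.0]
contact_force: [0.1, 0.1, 0.5]
opening: 0.225
finger_force: 0.0
```

```bash
python3 -c "
from h import *
go((.5575,-.0996,.1215),-15)"
```

```text
t 15.525 pos [ 0.5578 -0.1009  0.1204] phi -14.81 tilt [-0.     0.001 -1.   ] q [-0.36  0.15  1.93  0.    1.06 -0.1 ] F [0.08 0.09 0.46] M [ 0.001 -0.005 -0.008] op 0.225 ff 0.0
turn 0.0005 shift [ 0.0061 -0.0031 -0.0053]
```

Request:
send_rows(moves="0 0 0 0.006 -0.003 0 -1; 0 0 0 0.006 -0.003 0 -1; 0 0 0 0.006 -0.003 0 -1; 0 0 0.014 0.006 -0.003 0 -1; 0 0 0.028 0.006 -0.003 0.001 -1")

```text
time: 16.15
eef_pos: [0.557, -0.1003, 0.1205]
tcp_rot: [0.844, 0.537, -0.001, -0.0]
contact_force: [-4.0, -0.1, 2.5]
opening: 0.1
finger_force: 41.0
```

```bash
python3 -c "
from h import *
go((.5575,-.0996,.1215),-15)"
```

```text
t 16.15 pos [ 0.557  -0.1003  0.1205] phi -25.05 tilt [-1.3e-03  1.0e-04 -1.0e+00] q [-0.36  0.15  1.93 -0.    1.06  0.08] F [-3.96 -0.1   2.53] M [-0.094  0.504  0.144] op 0.1 ff 40.99288523197174
turn -0.0279 shift [ 0.004   0.0007 -0.0052]
```

Request:
send_rows(moves="0 0 0.008 -0.002 -0.005 0.001 -1; 0 0 0.016 -0.002 -0.005 0.001 -1")

```text
time: 16.4
eef_pos: [0.5569, -0.1003, 0.1204]
tcp_rot: [0.869, 0.494, 0.001, 0.0]
contact_force: [-0.6, -1.2, 0.9]
opening: 0.102
finger_force: 40.7
```

```bash
python3 -c "
from h import *
go((.5575,-.0996,.1215),-15)"
```

```text
t 16.4 pos [ 0.5569 -0.1003  0.1204] phi -30.76 tilt [ 1.8e-03 -1.0e-04 -1.0e+00] q [-0.36  0.15  1.93  0.    1.06  0.18] F [-0.58 -1.17  0.93] M [-0.12   0.006  0.118] op 0.102 ff 40.74625611305237
turn -0.0438 shift [ 0.0042  0.0008 -0.0054]
```

Request:
send_rows(moves="0 0 0.012 0 0 0.001 -1; 0 0 0.025 0 0 0.001 -1")

```text
time: 16.65
eef_pos: [0.5569, -0.1002, 0.1203]
tcp_rot: [0.906, 0.424, 0.001, 0.0]
contact_force: [-0.9, -0.4, 1.7]
opening: 0.098
finger_force: 40.8
```

```bash
python3 -c "
from h import *
go((.5575,-.0996,.1215),-15)"
```

```text
t 16.65 pos [ 0.5569 -0.1002  0.1203] phi -39.81 tilt [ 0.0015 -0.     -1.    ] q [-0.36  0.15  1.93  0.    1.06  0.34] F [-0.94 -0.41  1.66] M [-0.067  0.114  0.146] op 0.098 ff 40.82471966743469
turn -0.0689 shift [ 0.0042  0.0003 -0.0059]
```

Request:
send_rows(moves="0 0 0.012 0 0 0.001 -1; 0 0 0.022 0 0 0.001 -1")

```text
time: 16.9
eef_pos: [0.5568, -0.1001, 0.1202]
tcp_rot: [0.933, 0.361, 0.001, 0.0]
contact_force: [-0.6, 1.1, 1.2]
opening: 0.095
finger_force: 40.9
```

```bash
python3 -c "
from h import *
go((.5575,-.0996,.1215),-15)"
```

```text
t 16.9 pos [ 0.5568 -0.1001  0.1202] phi -47.68 tilt [ 0.0012  0.     -1.    ] q [-0.36  0.15  1.93  0.    1.06  0.47] F [-0.57  1.05  1.18] M [-0.048  0.161  0.194] op 0.095 ff 40.92501103878021
turn -0.0908 shift [ 0.0043  0.0003 -0.0064]
```

Request:
send_rows(moves="0 0 0.007 0 0 0 -1; 0 0 0.014 0 0 0 -1")

```text
time: 17.15
eef_pos: [0.5568, -0.1001, 0.1201]
tcp_rot: [0.947, 0.32, 0.0, 0.0]
contact_force: [-1.8, 0.2, 1.6]
opening: 0.1
finger_force: 40.9
```

```bash
python3 -c "
from h import *
go((.5575,-.0996,.1215),-15)"
```

```text
t 17.15 pos [ 0.5568 -0.1001  0.1201] phi -52.67 tilt [ 0.001 -0.    -1.   ] q [-0.36  0.15  1.93  0.    1.06  0.56] F [-1.81  0.23  1.59] M [-0.137  0.268  0.224] op 0.1 ff 40.926674008369446
turn -0.1046 shift [ 0.0044  0.0003 -0.0068]
```

Request:
send_rows(moves="0 0 0.004 0 0 0 -1; 0 0 0.009 0 0 0 -1; 0 0 0.009 0 0 0 -1")

```text
time: 17.52
eef_pos: [0.5567, -0.1001, 0.1201]
tcp_rot: [0.956, 0.293, 0.001, -0.0]
contact_force: [-0.1, 1.2, 2.3]
opening: 0.107
finger_force: 41.0
```

```bash
python3 -c "
from h import *
go((.4755,-.0812,.20),72)"
```

```text
t 17.525 pos [ 0.5567 -0.1001  0.1201] phi -55.9 tilt [ 1.e-03  3.e-04 -1.e+00] q [-0.36  0.15  1.93  0.    1.06  0.62] F [-0.12  1.25  2.27] M [0.121 0.035 0.152] op 0.107 ff 41.014114022254944
turn -0.3553 shift [-0.2831 -0.3057 -0.3998]
```

Request:
send_rows(moves="0 0 0 0 0 0 -0.2; 0 0 0 0 0 0 -0.2; 0 0 0 0 0 -0.2 -0.2; 0 0 -0.03 -0.05 -0.05 -0.4 -0.2; 0 0 -0.355 -0.283 -0.306 -0.4 -0.2; 0 0 -0.355 -0.283 -0.306 -0.4 -0.2; 0 0 -0.355 -0.283 -0.306 -0.4 -0.2; 0 0 -0.355 -0.283 -0.306 -0.4 -0.2; 0 0 -0.355 -0.283 -0.306 -0.4 -0.2; 0 0 -0.355 -0.283 -0.306 -0.4 -0.2; 0 0 -0.355 -0.283 -0.306 -0.4 -0.2; 0 0 -0.355 -0.283 -0.306 -0.4 -0.2")

```text
time: 19.02
eef_pos: [0.475, -0.0814, 0.1995]
tcp_rot: [0.414, 0.91, 0.0, -0.0]
contact_force: [0.5, -0.6, 0.4]
opening: 0.397
finger_force: 0.0
```

Request:
send_rows(moves="0 0 -0.11 0 0 0 -0.2; 0 0 -0.11 0 0 0 -0.2; 0 0 -0.11 0 0 0 -0.2; 0 0 -0.11 0 0 0 -0.2; 0 0 -0.11 0 0 0 -0.2")

```text
time: 19.65
eef_pos: [0.475, -0.0814, 0.1996]
tcp_rot: [0.085, 0.996, 0.0, -0.0]
contact_force: [-0.5, -0.4, -0.6]
opening: 0.403
finger_force: 0.0
```

```bash
python3 -c "
from h import *
go((.4755,-.0812,.123),72)
t=cam('top');s=cam('scene');o=np.hstack([cv2.resize(i,(400,330),interpolation=2) for i in(t['image'][165:245,285:382],s['image'][160:240,265:362])])
cv2.imwrite('pics/h2.png',o[:,:,::-1])"
```

```text
t 19.65 pos [ 0.475  -0.0814  0.1996] phi 80.28 tilt [-2.e-04  2.e-04 -1.e+00] q [-0.38 -0.13  2.06  0.    1.22 -1.78] F [-0.54 -0.4  -0.62] M [-0.016 -0.045  0.02 ] op 0.403 ff 0.0
turn 0.023 shift [-0.0022  0.0013  0.3829]
```

Request:
send_rows(moves="0 0 0.015 -0.002 0.001 0.2 -0.2; 0 0 0.015 -0.002 0.001 0.383 -0.2; 0 0 0.015 -0.002 0.001 0.383 -0.2; 0 0 0.015 -0.002 0.001 0.383 -1; 0 0 0.015 -0.002 0.001 0.383 -1; 0 0 0.015 -0.002 0.001 0.383 -1; 0 0 0.015 -0.002 0.001 0.383 -1")

```text
time: 20.62
eef_pos: [0.4768, -0.0819, 0.1251]
tcp_rot: [0.131, 0.991, -0.001, 0.002]
contact_force: [-0.7, -0.3, 4.7]
opening: 0.102
finger_force: 41.1
```

```bash
python3 -c "
from h import *
go((.4755,-.0812,.123),72)"
```

```text
t 20.625 pos [ 0.4768 -0.0819  0.1251] phi 74.98 tilt [ 0.003  -0.0017 -1.    ] q [-0.38 -0.04  2.12 -0.    1.06 -1.69] F [-0.66 -0.29  4.75] M [-0.211  0.119 -0.054] op 0.102 ff 41.0668283700943
turn 0.0083 shift [0.007  0.0019 0.0103]
```

Request:
send_rows(moves="0 0 0.03 0.003 0 0.001 -1; 0 0 0.06 0.003 0 0.003 -1; 0 0 0.09 0.003 0 0.004 -1; 0 0 0.12 0.003 0 0.005 -1; 0 0 0.15 0.003 0 0.006 -1; 0 0 0.18 0.003 0 0.007 -1; 0 0 0.21 0.003 0 0.008 -1; 0 0 0.24 0.003 0 0.009 -1; 0 0 0.27 0.003 0 0.01 -1; 0 0 0.30 0.003 0 0.011 -1")

```text
time: 21.88
eef_pos: [0.4745, -0.0828, 0.1231]
tcp_rot: [0.877, 0.48, -0.002, 0.001]
contact_force: [-7.9, -4.2, 11.2]
opening: 0.099
finger_force: 41.7
```

```bash
python3 -c "
from h import *
go((.4755,-.0812,.123),72)"
```

```text
t 21.875 pos [ 0.4745 -0.0828  0.1231] phi -32.68 tilt [-0.0025 -0.0041 -1.    ] q [-0.38 -0.04  2.12 -0.01  1.06  0.19] F [-7.9  -4.19 11.15] M [-0.75   1.304  0.173] op 0.099 ff 41.68507754802704
turn -0.2908 shift [ 0.0092 -0.0001  0.0005]
```

Request:
send_rows(moves="0 0 0.005 -0.01 -0.005 -0.008 -1; 0 0 0.012 -0.01 -0.005 -0.008 -1")

```text
time: 22.12
eef_pos: [0.4743, -0.0827, 0.1234]
tcp_rot: [0.894, 0.448, 0.002, 0.001]
contact_force: [2.3, -1.5, 0.8]
opening: 0.094
finger_force: 40.6
```

```bash
python3 -c "
from h import *
go((.4755,-.0812,.123),72)"
```

```text
t 22.125 pos [ 0.4743 -0.0827  0.1234] phi -36.8 tilt [ 0.004  -0.0013 -1.    ] q [-0.38 -0.04  2.13  0.    1.05  0.26] F [ 2.28 -1.48  0.84] M [-0.361 -0.341  0.093] op 0.094 ff 40.566657185554504
turn -0.3022 shift [0.0096 0.0002 0.0018]
```

Request:
send_rows(moves="0 0 0.014 0 0.002 0.001 -1; 0 0 0.028 0 0.002 0.001 -1")

```text
time: 22.38
eef_pos: [0.4741, -0.0826, 0.1231]
tcp_rot: [0.93, 0.367, 0.001, 0.001]
contact_force: [0.2, -0.7, 2.9]
opening: 0.099
finger_force: 40.8
```

```bash
python3 -c "
from h import *
go((.4755,-.0812,.123),72)"
```

```text
t 22.375 pos [ 0.4741 -0.0826  0.1231] phi -46.95 tilt [ 2.e-03 -4.e-04 -1.e+00] q [-0.38 -0.04  2.13  0.    1.06  0.44] F [ 0.16 -0.7   2.91] M [-0.092  0.008  0.127] op 0.099 ff 40.790589451789856
turn -0.3304 shift [ 0.0097 -0.0004  0.0007]
```

Request:
send_rows(moves="0 0 0.011 0 0 0.001 -1; 0 0 0.022 0 0 0.001 -1")

```text
time: 22.62
eef_pos: [0.474, -0.0824, 0.123]
tcp_rot: [0.953, 0.302, 0.001, 0.0]
contact_force: [-0.4, 0.1, 3.7]
opening: 0.096
finger_force: 40.9
```

```bash
python3 -c "
from h import *
go((.4755,-.0812,.123),72)"
```

```text
t 22.625 pos [ 0.474  -0.0824  0.123 ] phi -54.83 tilt [ 1.6e-03 -1.0e-04 -1.0e+00] q [-0.38 -0.04  2.13  0.    1.06  0.57] F [-0.4   0.13  3.71] M [-0.072  0.082  0.079] op 0.096 ff 40.87896108627319
turn -0.3523 shift [ 0.0095 -0.0007  0.    ]
```

Request:
send_rows(moves="0 0 0.014 0 0 0.001 -1; 0 0 0.028 0 0 0.001 -1")

```text
time: 22.88
eef_pos: [0.4739, -0.0822, 0.1228]
tcp_rot: [0.976, 0.217, 0.001, -0.0]
contact_force: [-0.1, 0.1, 4.3]
opening: 0.095
finger_force: 41.0
```

```bash
python3 -c "
from h import *
go((.4755,-.0812,.123),72)"
```

```text
t 22.875 pos [ 0.4739 -0.0822  0.1228] phi -64.95 tilt [ 1.1e-03  5.0e-04 -1.0e+00] q [-0.38 -0.04  2.13  0.    1.06  0.75] F [-0.06  0.13  4.25] M [0.042 0.132 0.101] op 0.095 ff 40.96765458583832
turn -0.3804 shift [ 0.0095 -0.0011 -0.0008]
```

Request:
send_rows(moves="0 0 0.014 0 0 0 -1; 0 0 0.028 0 0 0 -1")

```text
time: 23.12
eef_pos: [0.4738, -0.0819, 0.1228]
tcp_rot: [0.991, 0.13, 0.0, -0.0]
contact_force: [0.1, 1.6, 4.1]
opening: 0.097
finger_force: 41.0
```

```bash
python3 -c "
from h import *
go((.4755,-.0812,.123),72)"
```

```text
t 23.125 pos [ 0.4738 -0.0819  0.1228] phi -75.02 tilt [ 8.e-04  1.e-03 -1.e+00] q [-0.38 -0.04  2.13  0.    1.06  0.93] F [0.15 1.57 4.06] M [0.188 0.127 0.205] op 0.097 ff 40.99914908409119
turn -0.4084 shift [ 0.0093 -0.0013 -0.0012]
```

Request:
send_rows(moves="0 0 0.006 0 -0.001 0 -1; 0 0 0.012 0 -0.001 0 -1")

```text
time: 23.38
eef_pos: [0.4733, -0.0819, 0.1227]
tcp_rot: [0.996, 0.094, -0.0, -0.0]
contact_force: [-1.3, 0.6, 4.8]
opening: 0.096
finger_force: 41.6
```

```bash
python3 -c "
from h import *
go((.5755,-.0195,.20),130)"
```

```text
t 23.375 pos [ 0.4733 -0.0819  0.1227] phi -79.24 tilt [-6.e-04  6.e-04 -1.e+00] q [-0.38 -0.04  2.13  0.    1.06  1.  ] F [-1.34  0.64  4.82] M [0.045 0.435 0.163] op 0.096 ff 41.55536413192749
turn 0.4188 shift [ 0.5603 -0.2112 -0.3868]
```

Request:
send_rows(moves="0 0 0.004 0 0 0 -1; 0 0 0.009 0 0 0 -1")

```text
time: 23.62
eef_pos: [0.4733, -0.0818, 0.1227]
tcp_rot: [0.998, 0.066, -0.0, -0.0]
contact_force: [-2.2, 1.0, 5.2]
opening: 0.098
finger_force: 41.5
```

```bash
python3 -c "
from h import *
go((.5755,-.0195,.20),130)"
```

```text
t 23.625 pos [ 0.4733 -0.0818  0.1227] phi -82.45 tilt [-6.e-04  9.e-04 -1.e+00] q [-0.38 -0.04  2.13  0.    1.06  1.06] F [-2.19  0.95  5.17] M [0.104 0.433 0.208] op 0.098 ff 41.528910398483276
turn 0.4099 shift [ 0.5476 -0.2419 -0.3867]
```

Request:
send_rows(moves="0 0 0.004 0 0 0 -1; 0 0 0.009 0 0 0 -1")

```text
time: 23.88
eef_pos: [0.4732, -0.0817, 0.1226]
tcp_rot: [0.999, 0.038, -0.0, -0.001]
contact_force: [-3.1, 1.7, 6.3]
opening: 0.102
finger_force: 41.6
```

```bash
python3 -c "
from h import *
go((.5755,-.0195,.20),130)"
```

```text
t 23.875 pos [ 0.4732 -0.0817  0.1226] phi -85.68 tilt [-7.0e-04  1.1e-03 -1.0e+00] q [-0.38 -0.04  2.13  0.    1.06  1.11] F [-3.07  1.71  6.31] M [0.131 0.406 0.246] op 0.102 ff 41.551337242126465
turn 0.4009 shift [ 0.5331 -0.2719 -0.3869]
```

Request:
send_rows(moves="0 0 0 0 0 0 -0.2; 0 0 0 0 0 0 -0.2; 0 0 0 0 0 -0.2 -0.2; 0 0 -0.03 0.08 -0.05 -0.4 -0.2; 0 0 -0.3 0.54 -0.277 -0.4 -0.2; 0 0 -0.3 0.54 -0.277 -0.4 -0.2; 0 0 -0.3 0.54 -0.277 -0.4 -0.2; 0 0 -0.3 0.54 -0.277 -0.4 -0.2; 0 0 -0.3 0.54 -0.277 -0.4 -0.2; 0 0 -0.3 0.54 -0.277 -0.4 -0.2; 0 0 -0.3 0.54 -0.277 -0.4 -0.2; 0 0 -0.3 0.54 -0.277 -0.4 -0.2")

```text
time: 25.38
eef_pos: [0.5768, -0.0189, 0.2014]
tcp_rot: [0.634, 0.773, -0.0, -0.0]
contact_force: [-0.3, 0.5, -0.3]
opening: 0.402
finger_force: 0.0
```

Request:
send_rows(moves="0 0 -0.31 0 0 0 -0.2; 0 0 -0.31 0 0 0 -0.2; 0 0 -0.31 0 0 0 -0.2; 0 0 -0.31 0 0 0 -0.2; 0 0 -0.31 0 0 0 -0.2; 0 0 -0.31 0 0 0 -0.2; 0 0 -0.31 0 0 0 -0.2; 0 0 -0.31 0 0 0 -0.2; 0 0 -0.31 0 0 0 -0.2; 0 0 -0.31 0 0 0 -0.2; 0 0 -0.31 0 0 0 -0.2; 0 0 -0.31 0 0 0 -0.2")

```text
time: 26.88
eef_pos: [0.5768, -0.0189, 0.2015]
tcp_rot: [-0.28, 0.96, 0.0, -0.0]
contact_force: [0.6, -0.1, 0.2]
opening: 0.4
finger_force: 0.0
```

Run:
```python
from h import *
go((.577,-.0185,.1225),130)
s=cam('scene');o=cv2.resize(s['image'][150:240,265:373],(720,600),interpolation=2)
cv2.imwrite('pics/h3.png',o[:,:,::-1])
```

```text
t 26.875 pos [ 0.5768 -0.0189  0.2015] phi 122.52 tilt [-6.e-04  4.e-04 -1.e+00] q [-0.21  0.09  1.84  0.    1.22 -2.35] F [ 0.58 -0.12  0.16] M [-0.031 -0.013  0.027] op 0.4 ff 0.0
turn -0.0208 shift [-0.0021  0.0009  0.3951]
```

View pics/h3.png

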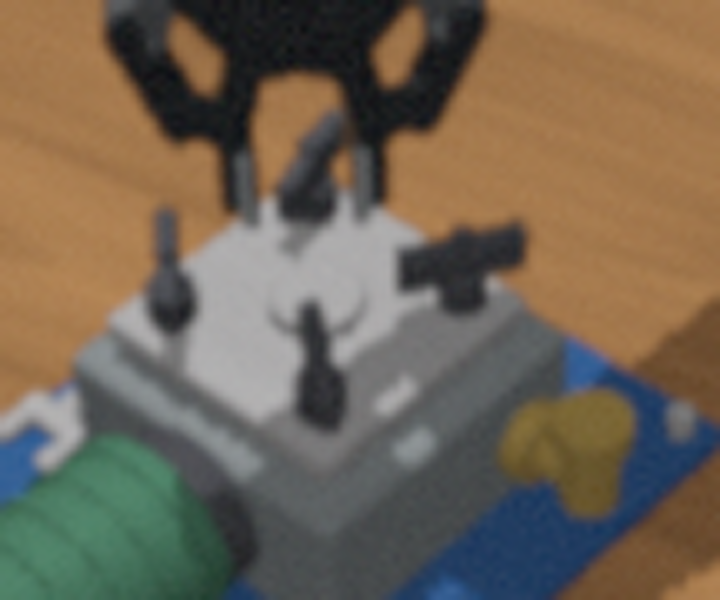

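Request:
send_rows(moves="0 0 -0.02 -0.002 0.001 0.2 -0.2; 0 0 -0.02 -0.002 0.001 0.393 -0.2; 0 0 -0.02 -0.002 0.001 0.393 -0.2; 0 0 -0.02 -0.002 0.001 0.393 -1; 0 0 -0.02 -0.002 0.001 0.393 -1; 0 0 -0.02 -0.002 0.001 0.393 -1; 0 0 -0.02 -0.002 0.001 0.393 -1")

```text
time: 27.8
eef_pos: [0.5766, -0.0169, 0.1252]
tcp_rot: [-0.34, 0.941, 0.002, -0.0]
contact_force: [-4.0, 4.1, 1.1]
opening: 0.099
finger_force: 40.7
```

```bash
python3 -c "
from h import *
go((.577,-.0185,.1225),130)"
```

```text
t 27.8 pos [ 0.5766 -0.0169  0.1252] phi 129.71 tilt [-0.0017  0.0035 -1.    ] q [-0.21  0.17  1.9   0.    1.08 -2.47] F [-3.95  4.07  1.12] M [ 0.792  0.687 -0.092] op 0.099 ff 40.69075405597687
turn -0.0008 shift [ 0.0036 -0.0078  0.0136]
```

Request:
send_rows(moves="0 0 0.03 0 0.007 0.001 -1; 0 0 0.06 0 0.007 0.003 -1; 0 0 0.09 0 0.007 0.004 -1; 0 0 0.12 0 0.007 0.005 -1; 0 0 0.15 0 0.007 0.006 -1; 0 0 0.18 0 0.007 0.007 -1; 0 0 0.21 0 0.007 0.008 -1; 0 0 0.24 0 0.007 0.009 -1; 0 0 0.27 0 0.007 0.009 -1; 0 0 0.29 0 0.007 0.009 -1")

```text
time: 29.05
eef_pos: [0.576, -0.0189, 0.1235]
tcp_rot: [0.536, 0.844, -0.002, 0.001]
contact_force: [-3.4, -3.8, -1.3]
opening: 0.093
finger_force: 40.5
```

```bash
python3 -c "
from h import *
go((.577,-.0185,.1225),130)"
```

```text
t 29.05 pos [ 0.576  -0.0189  0.1235] phi 25.16 tilt [-8.0e-04 -3.3e-03 -1.0e+00] q [-0.21  0.17  1.9  -0.    1.07 -0.64] F [-3.4  -3.81 -1.26] M [-0.612  0.676  0.096] op 0.093 ff 40.5392324924469
turn -0.2912 shift [-0.0003  0.0051  0.005 ]
```

Request:
send_rows(moves="0 0 0.014 -0.002 -0.006 0.001 -1; 0 0 0.028 -0.002 -0.006 0.002 -1")

```text
time: 29.3
eef_pos: [0.5758, -0.019, 0.1234]
tcp_rot: [0.608, 0.794, -0.0, 0.001]
contact_force: [-1.7, -0.8, 0.3]
opening: 0.101
finger_force: 40.6
```

```bash
python3 -c "
from h import *
go((.577,-.0185,.1225),130)"
```

```text
t 29.3 pos [ 0.5758 -0.019   0.1234] phi 15.15 tilt [ 0.0013 -0.0015 -1.    ] q [-0.21  0.17  1.9  -0.    1.07 -0.47] F [-1.75 -0.83  0.29] M [-0.19   0.419  0.09 ] op 0.101 ff 40.563780069351196
turn -0.319 shift [0.0008 0.0064 0.0043]
```

Request:
send_rows(moves="0 0 0.014 0 -0.002 0.001 -1; 0 0 0.028 0 -0.002 0.002 -1")

```text
time: 29.55
eef_pos: [0.5755, -0.0191, 0.1232]
tcp_rot: [0.675, 0.738, -0.0, 0.001]
contact_force: [-2.8, -0.3, 0.7]
opening: 0.099
finger_force: 40.6
```

```bash
python3 -c "
from h import *
go((.577,-.0185,.1225),130)"
```

```text
t 29.55 pos [ 0.5755 -0.0191  0.1232] phi 5.07 tilt [ 0.0015 -0.0015 -1.    ] q [-0.21  0.17  1.9  -0.    1.07 -0.3 ] F [-2.77 -0.33  0.66] M [-0.135  0.392  0.089] op 0.099 ff 40.611281991004944
turn -0.347 shift [0.0022 0.0075 0.0033]
```

Request:
send_rows(moves="0 0 0.014 0 -0.003 0.001 -1; 0 0 0.028 0 -0.003 0.001 -1")

```text
time: 29.8
eef_pos: [0.5753, -0.019, 0.1231]
tcp_rot: [0.737, 0.676, 0.0, 0.001]
contact_force: [-2.1, 0.0, 0.2]
opening: 0.095
finger_force: 40.6
```

```bash
python3 -c "
from h import *
go((.577,-.0185,.1225),130)"
```

```text
t 29.8 pos [ 0.5753 -0.019   0.1231] phi -5.0 tilt [ 0.0027 -0.0015 -1.    ] q [-0.21  0.17  1.9  -0.    1.07 -0.12] F [-2.07  0.03  0.24] M [-0.128  0.272  0.198] op 0.095 ff 40.60325503349304
turn -0.375 shift [0.0034 0.0081 0.0031]
```

Request:
send_rows(moves="0 0 0.006 0 -0.002 0 -1; 0 0 0.011 0 -0.002 0 -1")

```text
time: 30.05
eef_pos: [0.5752, -0.019, 0.123]
tcp_rot: [0.76, 0.65, 0.001, 0.002]
contact_force: [-0.7, -0.3, 1.6]
opening: 0.1
finger_force: 40.9
```

```bash
python3 -c "
from h import *
go((.577,-.0185,.1225),130)"
```

```text
t 30.05 pos [ 0.5752 -0.019   0.123 ] phi -8.87 tilt [ 0.0034 -0.0015 -1.    ] q [-0.21  0.17  1.91 -0.    1.07 -0.05] F [-0.67 -0.25  1.62] M [-0.149  0.151  0.223] op 0.1 ff 40.85596024990082
turn -0.3857 shift [0.0037 0.0084 0.0026]
```

Request:
send_rows(moves="0 0 0.004 0 0 0 -1; 0 0 0.008 0 0 0 -1")

```text
time: 30.3
eef_pos: [0.5752, -0.0189, 0.1229]
tcp_rot: [0.776, 0.631, 0.001, 0.001]
contact_force: [-2.3, 0.0, 5.8]
opening: 0.098
finger_force: 41.3
```

```bash
python3 -c "
from h import *
go((.577,-.0185,.22),130)"
```

```text
t 30.3 pos [ 0.5752 -0.0189  0.1229] phi -11.76 tilt [ 0.0029 -0.0012 -1.    ] q [-0.21  0.17  1.91 -0.    1.07 -0.  ] F [-2.32  0.04  5.81] M [-0.257  0.333  0.151] op 0.098 ff 41.33847177028656
turn -0.3938 shift [ 0.0038  0.0101 -0.4855]
```

Request:
send_rows(moves="0 0 0.004 0 0 -0.003 -1; 0 0 0.008 0 0 -0.003 -1")

```text
time: 30.55
eef_pos: [0.575, -0.0189, 0.1229]
tcp_rot: [0.792, 0.611, 0.001, 0.001]
contact_force: [-1.8, -0.3, 5.8]
opening: 0.097
finger_force: 41.4
```

```bash
python3 -c "
from h import *
go((.577,-.0185,.22),130)"
```

```text
t 30.55 pos [ 0.575  -0.0189  0.1229] phi -14.66 tilt [ 0.0027 -0.0011 -1.    ] q [-0.21  0.17  1.91 -0.    1.07  0.05] F [-1.83 -0.32  5.81] M [-0.233  0.214  0.212] op 0.097 ff 41.36315166950226
turn -0.4018 shift [ 0.0044  0.0103 -0.4857]
```

Request:
send_rows(moves="0 0 0.004 0 0 0 -1; 0 0 0.008 0 0 0 -1")

```text
time: 30.8
eef_pos: [0.575, -0.0189, 0.1229]
tcp_rot: [0.807, 0.591, 0.001, 0.001]
contact_force: [-1.6, -0.9, 4.8]
opening: 0.093
finger_force: 41.4
```

```bash
python3 -c "
from h import *
go((.577,-.0185,.22),130)"
```

```text
t 30.8 pos [ 0.575  -0.0189  0.1229] phi -17.53 tilt [ 0.0025 -0.0011 -1.    ] q [-0.21  0.17  1.91 -0.    1.07  0.1 ] F [-1.57 -0.87  4.85] M [-0.278  0.227  0.245] op 0.093 ff 41.3949179649353
turn -0.4098 shift [ 0.0047  0.0103 -0.4857]
```

Request:
send_rows(moves="0 0 0.004 0 0 0 -1; 0 0 0.004 0 0 0 -1; 0 0 0.004 0 0 0 -1; 0 0 0.004 0 0 0 -0.2; 0 0 0.004 0 0 0 -0.2; 0 0 0.004 0 0 0 -0.2; 0 0 0.004 0 0 -0.2 -0.2; 0 0 0.004 0 0 -0.45 -0.2; 0 0 0.004 0 0 -0.6 -0.2; 0 0 0.004 0 0 -0.6 -0.2; 0 0 0.004 0 0 -0.6 -0.2; 0 0 0.004 0 0 -0.6 -0.2")

```text
time: 32.3
eef_pos: [0.5728, -0.0183, 0.2387]
tcp_rot: [0.814, 0.581, -0.001, -0.002]
contact_force: [-0.5, 0.1, -0.6]
opening: 0.401
finger_force: 0.0
```

```bash
python3 -c "
from h import *
go((.577,-.0185,.22),130)
print(ctrl.sign_off())"
```

```text
t 32.3 pos [ 0.5728 -0.0183  0.2387] phi -18.93 tilt [-4.2e-03  9.0e-04 -1.0e+00] q [-0.21  0.05  1.81  0.    1.29  0.12] F [-0.55  0.06 -0.62] M [ 0.045 -0.005 -0.042] op 0.401 ff 0.0
turn -0.4137 shift [0.0058 0.0204 0.0932]
the job is handed in; nothing more can be done
None
```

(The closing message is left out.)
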